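# Praline dish out of the drawer, quarter turn, held level

### The arm

A 7-joint arm with a two-finger parallel gripper is mounted at the origin on the work surface. World frame = base frame: x ahead of the robot, y to its left, z up, the work surface at z = 0. Lengths are in m, angles in rad, forces in N, time in s.
With the tool pointing down it reaches from about 0.425 to 0.875 m from the base axis. Payload 8.4 kg.
Tool frame: the origin (TCP) lies at the very end of the fingers, on their centre line; the grasp point (between the pads) lies 19 mm behind it; z points along the fingers, y is the direction in which the jaws open and shut (so a half turn about z gives the same grasp; the last joint's range is limited). The gripper opens to 87 mm and grips with 3 to 60 N. Pads are 19 mm wide; open, the fingers measure 117 mm over their backs; the gripper's body (75 mm by 190 mm) begins 51 mm behind the grasp point.
Start: joints at [-1.35, 0.333, 0.04, 1.465, -0.013, 1.343, -0.059], TCP at [0.204, 0.617, 0.223] pointing down, gripper open.
Joint ranges: [-2.58, 2.58], [-0.38, 2.09], [-1.3, 1.39], [0.25, 2.4], [-1.5, 4.64], [0.08, 2.09], [-2.65, 2.65]. Speed limits (rad/s): [2.22, 2.22, 2.79, 2.79, 3.14, 3.14, 3.14].

### API

Orientations are given as a unit quaternion [x, y, z, w].
In Python, from rig import ctrl gives the robot as it stands.
- The arm moves only by the tool servo_tool, never from a script. Its argument "moves" is a list of rows, each a list of 3 entries, a list of its own where there are three numbers: the closure in counts, from 0 (fully open) to 255 (shut), then the shift along the tool's x, y, z in cm, then the turn about the tool's z in degrees. In form: [[claw, [x, y, z], twist], ...]. A call has 1 to 5 rows; each row shifts and turns the pose as measured when the row begins, along the tool's axes as they then stand; what a row does not reach is not made up. A row lasts 1/10 s, in which the tool goes at most 50 mm and 8.59 degrees, less where a joint would pass 70% of its speed; a pose out of reach is approached as far as the arm can. A call is refused whole if a number of a shift passes 5 or a number of a turn 8.59, either way. A call with a gripper value outside its range is refused whole. The fingers move at their own pace and stop on an object; "squeeze" is the grip in N (left out, the last holds). Time passes only in rows, so rows that do not move let the fingers close. It gives the time, the measured TCP pose, the force and the opening at its end, in the units of the state.
- ctrl.get_state(): the state, without advancing time (a new reading comes with each control period).
- ctrl.camera(name): name is "scene" or "top" or "wrist"; returns (picture, depth): 400x640x3 uint8, red, green, blue; 400x640 float32, m along the optical axis (not along the pixel's ray), 0 where there is no reading.
- ctrl.camera_info(name): a dict with "intrinsics" (3x3 intrinsics, pixels), "dist_coeffs" ([k1, k2, p1, p2, k3] as OpenCV has them; the pictures are not rectified), "extrinsics" (4x4, takes a point from world to camera coordinates); the wrist camera has in their place "tool_from_camera" (4x4, takes a point from camera to tool coordinates, whose origin is the TCP and whose axes are the flange's). Camera axes: x right, y down, z forward; pixel columns grow to the right and rows downward; lengths in m; the calibration is good to about 2 mm. A picture is of the moment at which its call begins: read the wrist's pose just before it. camera_info takes no time and is no camera call.
- ctrl.finish_job(): hands the job in, once; it reports no verdict.
The state is a dict: "time_s": time; "joint_pos": joint angles; "qd": joint speeds; "tau": joint torques, N m; "ee_pos": TCP position; "orientation": TCP orientation; "contact_force": force on the tool from outside, world axes, zero at the start; "torque": the same for the moment, N m; "grip_width": finger opening in m.
Only numpy, scipy, OpenCV 4.12 (cv2) and the standard library are available. Lean on these libraries where they do the work, as an engineer would, in place of code of your own. Each camera call takes 0.05 s, during which the arm holds its last target.

### The job

Pick the large chocolate ball from the three-tube stand and set it down gently in the middle of the long white dish in the open drawer, letting go of it. Then take the dish by its long sides, lift it straight up until it is clear above the cabinet's top, and only then turn it a quarter turn in the air so that its long sides run parallel to the drawer front, keeping it level with the ball resting in its middle. Finish holding the dish still up there, and leave everything else on the table where it is.

Things in the scene. Friction and masses are not known exactly. Their poses are not given: they have to be found in the camera images.
- ball_center (a point): centre of the large chocolate ball, 32 mm across, about 22 g, dark brown; it sits loose on one of the stand's three tubes (any of them), its centre 53 mm above the table; the two smaller balls on the other tubes are 23 mm across
- ball: the same large ball (its orientation means nothing; use the centre point)
- stand: fixed steel stand: base 230 x 50 x 8 mm, long along its own x; three upright tubes, 24 mm outside and 18 mm inside diameter, at x = -70, 0 and +70 mm, with their tops 40 mm above the table. Origin at the centre of its underside, on the table
- dish_center (a point): centre (half-way up) of the long white ceramic dish, 130 mm long (its x), 62 mm wide (its y), 28 mm high, about 220 g; this point is 14 mm above its underside. Upright straight walls 5 mm thick all round, the long ones 28 mm, the end ones 26 mm high. It stands on the drawer floor, long sides roughly along the drawer's travel, with 65 mm or more of free floor beside each long side
- dish: the same dish, given by its underside: origin at the centre of its underside, axes as above, z up. Inside 120 x 52 mm and dished: lowest at the middle (6 mm above the underside), rising 8 degrees every way to 30 mm from the middle, then 16 degrees towards the two ends, so a ball set inside rolls to the middle; there the large ball's centre is 22 mm above the underside
- roof_edge (a point): middle of the front top edge of the fixed dark steel drawer unit (cabinet), 100 mm above the table; the cabinet is 280 mm wide (along this point's y) and reaches 315 mm back (+x); its one aluminium-fronted drawer is open towards -x. The drawer front runs along y. The dish stands about 105 mm in front of this point (x = -105 mm)
- drawer_end (a point): middle of the top of the drawer's inner front wall, 78 mm above the table: the drawer's inside reaches from here back (+x) under the cabinet's roof, and is open from above for 194 to 229 mm up to the roof edge. Drawer floor 22 mm, side walls' tops 78 mm, front panel's top about 86 mm above the table; inside it is 238 mm wide. The drawer slides easily if pushed
- small_a_center (a point): centre of a small chocolate ball, 23 mm across, on the stand; leave it
- small_b_center (a point): centre of the other small chocolate ball, 23 mm across, on the stand; leave it
- bowl: steel bowl, 120 mm across, 60 mm high, origin under its centre
- cutter: steel ring cutter, 70 mm across, 40 mm high, origin under its centre
- jar: glass jar, 68 mm across, 100 mm high, origin under its centre
- doughnut: chocolate doughnut, 90 mm across, 28 mm high, origin under its centre

How it is judged:
By the outcome, as a careful person would: the job done as asked, in the order asked, and still so for the second after the job is handed in, while the arm keeps its last pose, push and grip.
It also fails if it takes over 58 s, if anything falls off the work surface, if the arm or the gripper's body presses on something with over 40 N, if the wrist force passes 120 N, or if a joint passes its speed limit or range.

## Working session

There is one attempt and no reset: what is moved stays moved. The work goes in short steps, Python scripts to look and compute and a tool call to move; the robot and the scene stay as the last step left them, time stands still between calls to the robot, and variables do not carry over. Pictures are saved under pics/ and viewed, and the job is handed in when it is done.

Besides the shell and the picture viewer there is one more tool, called after ">>>" as name(argument=value, ...), one argument or row to a line, values as JSON. servo_tool: Moves the arm, as the interface text tells. Its arguments: {"type":"object","properties":{"moves":{"type":"array","items":{"type":"array"}},"squeeze":{"type":"number"}},"required":["moves"]}

```bash
ls; mkdir -p pics; python3 - <<'E'
from rig import ctrl
import cv2,numpy as np
np.set_printoptions(precision=4,suppress=True)
s=ctrl.get_state(); print(s)
for n in ["scene","top","wrist"]:
    print(n,ctrl.camera_info(n))
for n in ["scene","top"]:
    p,d=ctrl.camera(n); cv2.imwrite(f"pics/{n}0.png",p[:,:,::-1]); np.savez(f"{n}0.npz",p=p,d=d)
E
```

```text
pics
{'time_s': 0.0, 'joint_pos': array([-1.3502,  0.3339,  0.0399,  1.4663, -0.0134,  1.3433, -0.0585]), 'qd': array([-0.0001, -0.0004, -0.0014,  0.0016,  0.0003, -0.001 ,  0.0012]), 'tau': array([  0.0007, -65.634 ,   1.3356, -40.3795,  -0.0598,   0.0447,
         0.0002]), 'ee_pos': array([0.2042, 0.6166, 0.2217]), 'orientation': array([ 0.1592,  0.9872, -0.0008, -0.0001]), 'contact_force': array([-0.4447, -1.0412,  1.0716]), 'torque': array([ 0.0157,  0.0225, -0.0362]), 'grip_width': 0.08689530807956142}
scene {'intrinsics': array([[468.782 ,   0.    , 326.4861],
       [  0.    , 468.782 , 202.2928],
       [  0.    ,   0.    ,   1.    ]]), 'dist_coeffs': array([0.0079, 0.    , 0.    , 0.    , 0.    ]), 'extrinsics': array([[-0.8337,  0.5523,  0.0062,  0.5131],
       [ 0.4198,  0.6408, -0.6427, -0.1871],
       [-0.3589, -0.5332, -0.7661,  1.6826],
       [ 0.    ,  0.    ,  0.    ,  1.    ]])}
top {'intrinsics': array([[398.7217,   0.    , 318.0204],
       [  0.    , 398.7217, 196.4756],
       [  0.    ,   0.    ,   1.    ]]), 'dist_coeffs': array([-0.0683,  0.    ,  0.    ,  0.    ,  0.    ]), 'extrinsics': array([[ 0.0174, -0.9998, -0.0067, -0.0285],
       [-0.9853, -0.016 , -0.1698,  0.6018],
       [ 0.1697,  0.0096, -0.9854,  1.4477],
       [ 0.    ,  0.    ,  0.    ,  1.    ]])}
wrist {'intrinsics': array([[286.6885,   0.    , 317.333 ],
       [  0.    , 286.6885, 199.4417],
       [  0.    ,   0.    ,   1.    ]]), 'dist_coeffs': array([-0.0476,  0.    ,  0.    ,  0.    ,  0.    ]), 'tool_from_camera': array([[ 0.0001, -0.9582, -0.286 ,  0.0792],
       [ 1.    ,  0.0001,  0.0001, -0.0013],
       [-0.0001, -0.286 ,  0.9582, -0.1619],
       [ 0.    ,  0.    ,  0.    ,  1.    ]])}
```

View pics/scene0.png

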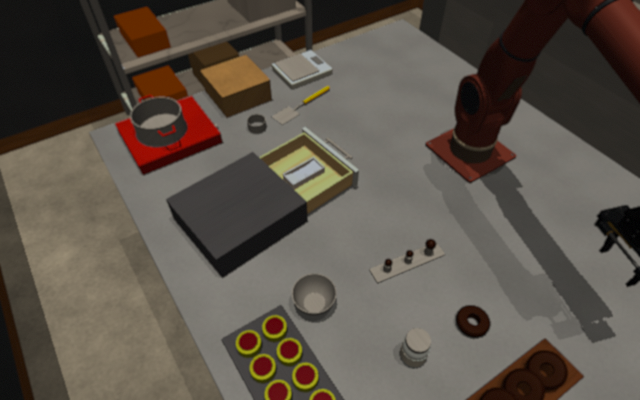

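View pics/top0.png

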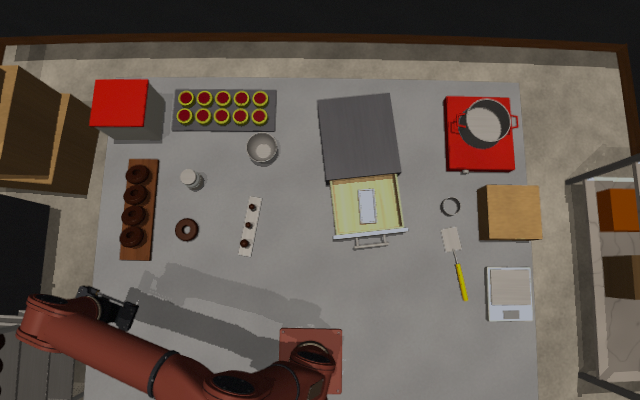

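The top view shows the stand at about (250,225), with the large ball at its robot-side end (244,243). The dish is at (367,206) in the open drawer, and the roof edge runs from about (328,179) to (400,174). Next I measure these.

```bash
cat > h.py <<'E'
import cv2,numpy as np
from rig import ctrl
from scipy.spatial.transform import Rotation as R
np.set_printoptions(precision=4,suppress=True)
def cam(n,s=None):
    i=ctrl.camera_info(n); K=np.array(i["intrinsics"]);D=np.array(i["dist_coeffs"])
    if n=="wrist":
        T=np.eye(4);T[:3,:3]=R.from_quat(s["orientation"]).as_matrix();T[:3,3]=s["ee_pos"]
        C=T@np.array(i["tool_from_camera"])
    else: C=np.linalg.inv(np.array(i["extrinsics"]))
    return K,D,C
def rays(c,px):
    K,D,C=c
    u=cv2.undistortPoints(np.array(px,float).reshape(-1,1,2),K,D).reshape(-1,2)
    r=np.c_[u,np.ones(len(u))]@C[:3,:3].T
    return C[:3,3],r
def plane(c,px,z):
    o,r=rays(c,px); return o+r*((z-o[2])/r[:,2])[:,None]
def tri(c1,p1,c2,p2):
    A=np.zeros((3,3));b=np.zeros(3)
    for c,p in((c1,p1),(c2,p2)):
        o,r=rays(c,[p]);r=r[0]/np.linalg.norm(r[0]);P=np.eye(3)-np.outer(r,r);A+=P;b+=P@o
    return np.linalg.solve(A,b)
def depthpts(c,d):
    h,w=d.shape; vv,uu=np.mgrid[:h,:w]
    K,D,C=c
    u=cv2.undistortPoints(np.stack([uu,vv],-1).reshape(-1,1,2).astype(float),K,D).reshape(-1,2)
    p=np.c_[u,np.ones(len(u))]*d.reshape(-1,1)
    return (p@C[:3,:3].T+C[:3,3]).reshape(h,w,3)
E
python3 - <<'E'
from h import *
for n in("top","scene"):
    z=np.load(n+"0.npz");p=z["p"];c=cam(n);hsv=cv2.cvtColor(p,cv2.COLOR_RGB2HSV)
    W=depthpts(c,z["d"])
    roi=(225,190,270,260) if n=="top" else (365,230,450,285)
    m=np.zeros(p.shape[:2],np.uint8);x0,y0,x1,y1=roi
    m[y0:y1,x0:x1]=(p[y0:y1,x0:x1].max(2)<85)
    k,l,st,ce=cv2.connectedComponentsWithStats(m)
    for i in range(1,k):
        if st[i,4]>8: print(n,st[i],ce[i],plane(c,[ce[i]],.053),W[int(ce[i][1]),int(ce[i][0])])
    # dish: white (low sat) inside the drawer
    roi=(335,183,398,228) if n=="top" else (270,145,340,195)
    m[:]=0;x0,y0,x1,y1=roi
    m[y0:y1,x0:x1]=(hsv[y0:y1,x0:x1,1]<60)&(p[y0:y1,x0:x1].max(2)>110)
    cs,_=cv2.findContours(m,0,2)
    for q in cs:
        if cv2.contourArea(q)>60:
            r=cv2.minAreaRect(q);print(n,"dish",r,plane(c,[r[0]],.05)); print(plane(c,cv2.boxPoints(r),.05))
    cv2.imwrite(f"pics/crop_{n}.png",cv2.resize(p[160:260,220:430,::-1] if n=="top" else p[110:300,220:460,::-1],None,fx=3,fy=3,interpolation=2))
    if n=="top":
        for v in range(170,245,4): print(v,W[v,352],W[v,367],W[v,382])
E
```

```text
top [249 204   7   7  39] [252.1282 206.9231] [[0.5581 0.228  0.053 ]] [0.5608 0.2277 0.0584]
top [246 222   7   7  36] [248.7778 225.0278] [[0.4898 0.2375 0.053 ]] [0.4895 0.2396 0.0572]
top [240 239  10   9  60] [244.4167 243.1833] [[0.4222 0.2507 0.053 ]] [0.4223 0.2502 0.064 ]
top dish ((343.8960266113281, 205.46038818359375), (43.682132720947266, 6.666749477386475), 84.2894058227539) [[ 0.5698 -0.1159  0.05  ]]
[[ 0.6513 -0.0946  0.05  ]
 [ 0.6543 -0.1197  0.05  ]
 [ 0.4897 -0.1369  0.05  ]
 [ 0.4869 -0.1122  0.05  ]]
top dish ((365.55999755859375, 204.42001342773438), (46.24478530883789, 21.07178497314453), 81.8698959350586) [[ 0.575  -0.1972  0.05  ]]
[[ 0.6561 -0.1455  0.05  ]
 [ 0.669  -0.2246  0.05  ]
 [ 0.4953 -0.248   0.05  ]
 [ 0.483  -0.1704  0.05  ]]
170 [ 0.6944 -0.142   0.1007] [ 0.6954 -0.1973  0.1007] [ 0.6971 -0.253   0.0975]
174 [ 0.6793 -0.1421  0.1011] [ 0.6795 -0.1968  0.1041] [ 0.6825 -0.2532  0.0953]
178 [ 0.6826 -0.1484  0.0186] [ 0.6842 -0.2069  0.0156] [ 0.6838 -0.2643  0.0218]
182 [ 0.6668 -0.1485  0.0183] [ 0.6677 -0.2065  0.0184] [ 0.667  -0.2634  0.02
[... 1314 characters left out ...]
 0.2604 0.0591]
scene [404 250   9  14  91] [408.3516 256.6374] [[0.5061 0.2533 0.053 ]] [0.5031 0.2492 0.0485]
scene [383 259   9  14  97] [387.1856 265.3196] [[0.5741 0.2431 0.053 ]] [0.5709 0.2394 0.047 ]
scene dish ((303.1369323730469, 170.33441162109375), (15.403077125549316, 39.82453918457031), 61.3895378112793) [[ 0.576  -0.1993  0.05  ]]
[[ 0.6406 -0.2266  0.05  ]
 [ 0.4965 -0.239   0.05  ]
 [ 0.5107 -0.1718  0.05  ]
 [ 0.6507 -0.1621  0.05  ]]
scene dish ((332.154296875, 149.84945678710938), (22.01055908203125, 6.280020713806152), 37.5685920715332) [[ 0.4417 -0.2277  0.05  ]]
[[ 0.4607 -0.2652  0.05  ]
 [ 0.4358 -0.279   0.05  ]
 [ 0.423  -0.1907  0.05  ]
 [ 0.4474 -0.1781  0.05  ]]
```

```bash
ls pics
```

```text
crop_scene.png
crop_top.png
scene0.png
top0.png
```

>>> servo_tool(
  moves=[
    [0,[-3.6,-3.0,0],0],
    [0,[-3.6,-3.0,0],0],
    [0,[-3.6,-3.0,0],0],
    [0,[-3.6,-3.0,0],0],
    [0,[-3.6,-3.0,0],0],
  ],
)

```text
time_s: 0.6
ee_pos: [0.3254, 0.416, 0.2177]
orientation: [0.153, 0.988, -0.003, -0.002]
contact_force: [0.8, -0.4, 0.9]
grip_width: 0.0874
```

View pics/crop_top.png

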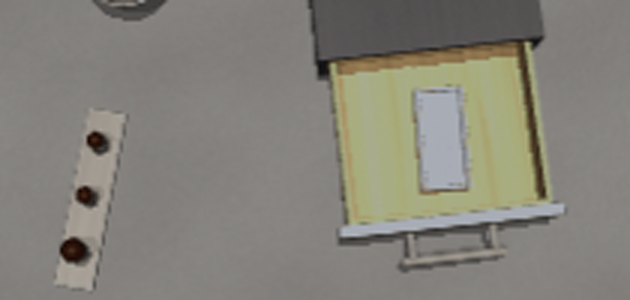

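View pics/crop_scene.png

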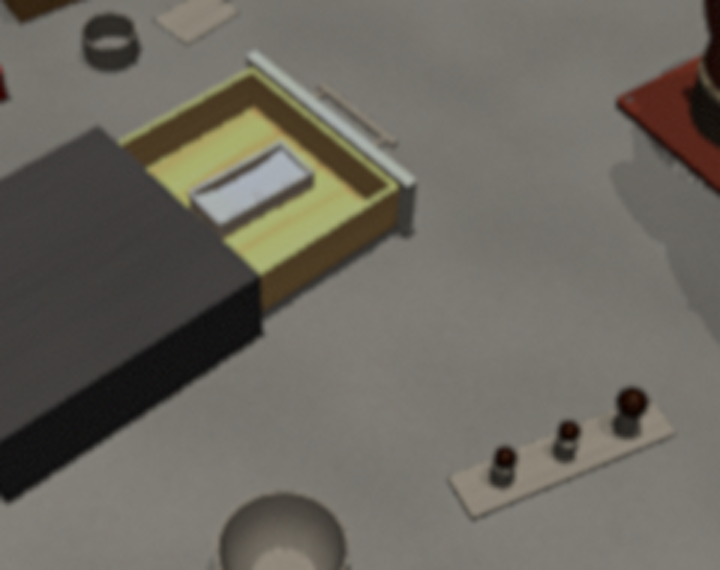

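The large ball is at the robot-side end of the stand. The dish lies roughly along the drawer's travel. I'll go above the ball for a wrist view.

>>> servo_tool(
  moves=[
    [0,[-2.9,-2.5,1.1],-2],
    [0,[-2.9,-2.5,1.1],-2],
    [0,[-2.9,-2.5,1.1],-2],
    [0,[-2.9,-2.5,1.1],-2],
    [0,[-2.9,-2.5,1.0],-2],
  ],
)

```text
time_s: 1.1
ee_pos: [0.4405, 0.2515, 0.163]
orientation: [0.064, 0.998, -0.001, -0.002]
contact_force: [0.3, -0.1, 0.9]
grip_width: 0.0875
```

>>> servo_tool(
  moves=[
    [0,[0,0,0],0],
    [0,[0,0,0],0],
  ],
)

```text
time_s: 1.3
ee_pos: [0.4428, 0.2455, 0.1613]
orientation: [0.068, 0.998, -0.003, -0.003]
contact_force: [-0.3, 0.8, -0.3]
grip_width: 0.0864
```

```bash
python3 - <<'E'
from h import *
s=ctrl.get_state();print(s["time_s"],s["ee_pos"],s["orientation"],s["joint_pos"],s["qd"])
p,d=ctrl.camera("wrist");np.savez("w1.npz",p=p,d=d,pos=s["ee_pos"],q=s["orientation"])
cv2.imwrite("pics/w1.png",p[:,:,::-1])
E
```

```text
1.3 [0.4428 0.2455 0.1613] [ 0.0683  0.9977 -0.0027 -0.0025] [-0.8961  0.0856  0.3192  1.8982 -0.0277  1.1696  0.8671] [ 0.0339  0.0098  0.0258  0.0107  0.0137 -0.0079  0.0284]
```

View pics/w1.png

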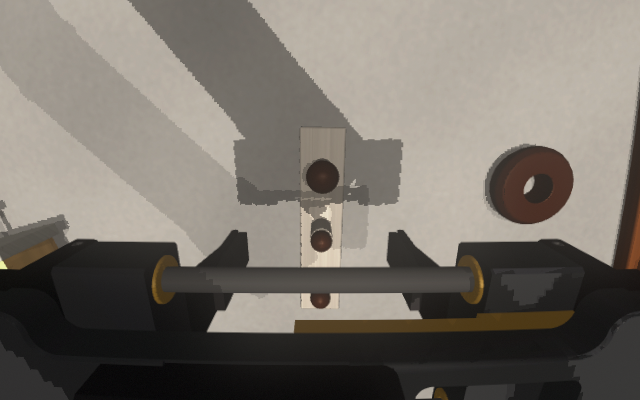

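The wrist view shows the large ball at (322,176) and the two small balls at (321,241) and (320,300). The stand runs vertically in the image, so the jaws are square across it.

```bash
cat > ball.py <<'E'
from h import *
def ballw(f):
    z=np.load(f);p=z["p"];s=dict(ee_pos=z["pos"],orientation=z["q"]);c=cam("wrist",s)
    return p,z["d"],s,c
E
python3 - <<'E'
from ball import *
p,d,s,c=ballw("w1.npz")
m=np.zeros(p.shape[:2],np.uint8);a=p[145:205,303:342].astype(int);m[145:205,303:342]=((a.max(2)<80)&(a[:,:,0]>a[:,:,2]+8))*255
m=cv2.morphologyEx(m,cv2.MORPH_OPEN,np.ones((5,5)))
cs,_=cv2.findContours(m,0,2)
Rm=R.from_quat(s["orientation"]).as_matrix()
print(Rm)
for q in cs:
    if cv2.contourArea(q)>100:
        e=cv2.minEnclosingCircle(q);print(e,cv2.boundingRect(q))
        b=plane(c,[e[0]],.053)[0];print("ball",b,"tool",Rm.T@(b-s["ee_pos"]))
# stand edges
g=p[:,:,:].astype(int)
P=plane(c,[(301,140),(301,300),(344,140),(339,300)],.008);print(P)
P=plane(c,[(322,176),(321,241),(320,300)],.053);print(P, np.degrees(np.arctan2(*(P[0]-P[1])[1::-1])),np.degrees(np.arctan2(Rm[1,0],Rm[0,0])))
W=depthpts(c,d);print(W[176,322],W[150,250],W[300,240])
E
```

```text
[[-0.9907  0.1363 -0.0054]
 [ 0.1363  0.9907 -0.0051]
 [ 0.0046 -0.0058 -1.    ]]
((321.5, 176.0), 17.356653213500977) (306, 159, 33, 35)
ball [0.4206 0.2508 0.053 ] tool [0.0222 0.0029 0.1084]
[[0.3874 0.2332 0.008 ]
 [0.5873 0.2024 0.008 ]
 [0.3937 0.2793 0.008 ]
 [0.5937 0.2509 0.008 ]]
[[0.4206 0.2513 0.053 ]
 [0.4879 0.2413 0.053 ]
 [0.5583 0.2308 0.053 ]] 171.57656982504622 172.16737862813414
[0.4176 0.2515 0.0679] [ 0.3912  0.1736 -0.0018] [0.5826 0.1206 0.0001]
```

>>> servo_tool(
  moves=[
    [0,[1.1,0.15,2.5],0],
    [0,[1.0,0.15,2.5],0],
    [0,[0,0,2.0],0],
    [0,[0,0,0],0],
    [0,[0,0,0],0],
  ],
)

```text
time_s: 1.85
ee_pos: [0.4193, 0.2568, 0.0914]
orientation: [0.065, 0.998, -0.001, -0.002]
contact_force: [0.9, -0.4, 0.4]
grip_width: 0.0874
```

```bash
cat > off.py <<'E'
from h import *
import sys
t=np.array([float(a) for a in sys.argv[1:4]])
s=ctrl.get_state();Rm=R.from_quat(s["orientation"]).as_matrix()
print(s["time_s"],s["ee_pos"],"tool off cm",100*Rm.T@(t-s["ee_pos"]),"jawyaw",np.degrees(np.arctan2(Rm[1,1],Rm[0,1])),"tilt",Rm[:,2],"j",s["joint_pos"],"F",s["contact_force"],"w",s["grip_width"],"qd",abs(s["qd"]).max())
E
python3 off.py .4206 .2508 .044
```

```text
1.85 [0.4193 0.2568 0.0914] tool off cm [-0.218  -0.5689  4.738 ] jawyaw 82.56076573359562 tilt [-0.0034 -0.0026 -1.    ] j [-0.9161  0.1299  0.2965  2.0081 -0.0444  1.0139  0.8427] F [ 0.8868 -0.3514  0.3875] w 0.08736274307629766 qd 0.011245462583664101
```

```bash
python3 - <<'E'
from h import *
for i in range(4):
    s=ctrl.get_state();print(s["time_s"],s["ee_pos"],s["orientation"],s["joint_pos"])
    if i<2: p,d=ctrl.camera("wrist")
    if i==0:
        np.savez("w2.npz",p=p,d=d,pos=s["ee_pos"],q=s["orientation"]);cv2.imwrite("pics/w2.png",p[:,:,::-1])
E
```

```text
1.85 [0.4193 0.2568 0.0914] [ 0.0649  0.9979 -0.0014 -0.0016] [-0.9161  0.1299  0.2965  2.0081 -0.0444  1.0139  0.8427]
1.9 [0.4193 0.2568 0.0914] [ 0.0649  0.9979 -0.0013 -0.0016] [-0.916   0.1298  0.2965  2.0081 -0.0446  1.014   0.8428]
1.95 [0.4198 0.2567 0.0917] [ 0.0652  0.9979 -0.0011 -0.0013] [-0.9157  0.1295  0.297   2.0077 -0.0444  1.0138  0.843 ]
1.95 [0.4198 0.2567 0.0917] [ 0.0652  0.9979 -0.0011 -0.0013] [-0.9157  0.1295  0.297   2.0077 -0.0444  1.0138  0.843 ]
```

View pics/w2.png

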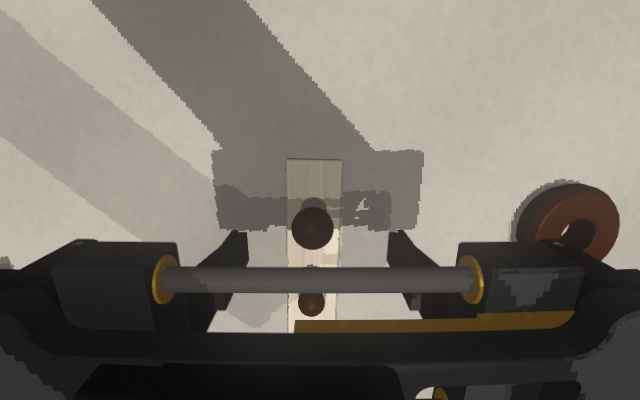

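The ball is now at (312,228), slightly left of the jaw centre line, which agrees with the measured −y offset.

```bash
python3 - <<'E'
from ball import *
p,d,s,c=ballw("w2.npz")
m=np.zeros(p.shape[:2],np.uint8);a=p[200:262,280:345].astype(int);m[200:262,280:345]=((a.max(2)<80)&(a[:,:,0]>a[:,:,2]+8))*255
m=cv2.morphologyEx(m,cv2.MORPH_OPEN,np.ones((5,5)))
cs,_=cv2.findContours(m,0,2)
for q in cs:
    if cv2.contourArea(q)>100:
        e=cv2.minEnclosingCircle(q);print(e,cv2.boundingRect(q),plane(c,[e[0]],.053)[0])
E
```

```text
((313.39239501953125, 223.82278442382812), 25.008113861083984) (292, 200, 41, 49) [0.4181 0.2528 0.053 ]
```

>>> servo_tool(
  moves=[
    [0,[-0.2,-0.5,1.0],0],
    [0,[0,0,1.0],0],
    [0,[0,0,1.0],0],
    [0,[0,0,0],0],
  ],
)

```text
time_s: 2.35
ee_pos: [0.4226, 0.2517, 0.0613]
orientation: [0.065, 0.998, 0.0, 0.0]
contact_force: [0.3, -0.6, -0.1]
grip_width: 0.0873
```

```bash
python3 off.py .4206 .2508 .044
```

```text
2.35 [0.4226 0.2517 0.0613] tool off cm [ 0.1889 -0.1214  1.7338] jawyaw 82.49322129703005 tilt [ 0.0002  0.0005 -1.    ] j [-0.9029  0.1678  0.2996  2.0385 -0.0613  0.9431  0.8685] F [ 0.318  -0.6339 -0.0724] w 0.08730953005005311 qd 0.013750471642373275
```

>>> servo_tool(
  moves=[
    [0,[0.2,-0.1,0.8],0],
    [60,[0,0,0.8],0],
    [120,[0,0,0],0],
    [120,[0,0,0],0],
    [120,[0,0,0],0],
  ],
  squeeze=6,
)

```text
time_s: 2.85
ee_pos: [0.4202, 0.2507, 0.0434]
orientation: [0.066, 0.998, -0.0, -0.0]
contact_force: [0.2, 0.6, 0.2]
grip_width: 0.0631
```

```bash
python3 off.py .4206 .2508 .044; python3 - <<'E'
from h import *
s=ctrl.get_state()
p,d=ctrl.camera("wrist");np.savez("w3.npz",p=p,d=d,pos=s["ee_pos"],q=s["orientation"]);cv2.imwrite("pics/w3.png",p[:,:,::-1])
E
```

```text
2.85 [0.4202 0.2507 0.0434] tool off cm [-0.0421  0.013  -0.0562] jawyaw 82.47908194033634 tilt [-0.0006 -0.0004 -1.    ] j [-0.9007  0.1899  0.2972  2.0577 -0.0705  0.904   0.8748] F [0.2142 0.595  0.2458] w 0.0631162775876578 qd 0.002988538691589453
```

View pics/w3.png

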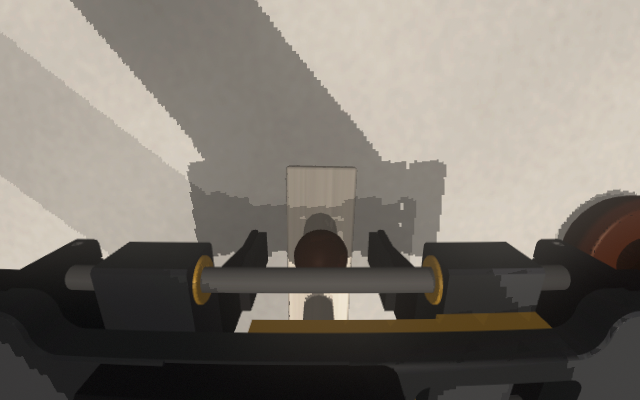

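The ball at (321,253) sits centred between the finger tips at (257,·) and (379,·). I'll close on it.

>>> servo_tool(
  moves=[
    [140,[0,0,0],0],
    [150,[0,0,0],0],
    [170,[0,0,0],0],
    [190,[0,0,0],0],
    [190,[0,0,0],0],
  ],
  squeeze=6,
)

```text
time_s: 3.4
ee_pos: [0.4211, 0.2519, 0.0448]
orientation: [0.065, 0.998, 0.001, 0.001]
contact_force: [-0.3, -0.3, 0.4]
grip_width: 0.0311
```

>>> servo_tool(
  moves=[
    [190,[0,0,0],0],
    [190,[0,0,0],0],
    [190,[0,0,0],0],
  ],
)

```text
time_s: 3.7
ee_pos: [0.421, 0.2518, 0.0447]
orientation: [0.065, 0.998, 0.001, 0.001]
contact_force: [0.6, 0.2, 0.0]
grip_width: 0.0312
```

```bash
python3 off.py .4206 .2508 .044; python3 - <<'E'
from h import *
s=ctrl.get_state()
p,d=ctrl.camera("wrist");np.savez("w3.npz",p=p,d=d,pos=s["ee_pos"],q=s["orientation"]);cv2.imwrite("pics/w4.png",p[:,:,::-1])
E
```

```text
3.7 [0.421  0.2518 0.0447] tool off cm [ 0.0276 -0.1086  0.074 ] jawyaw 82.49963001122737 tilt [ 0.0014  0.0019 -1.    ] j [-0.9009  0.1884  0.297   2.0562 -0.0707  0.9041  0.8747] F [0.6024 0.2198 0.0186] w 0.031170212106076893 qd 0.001152436111515481
```

View pics/w4.png

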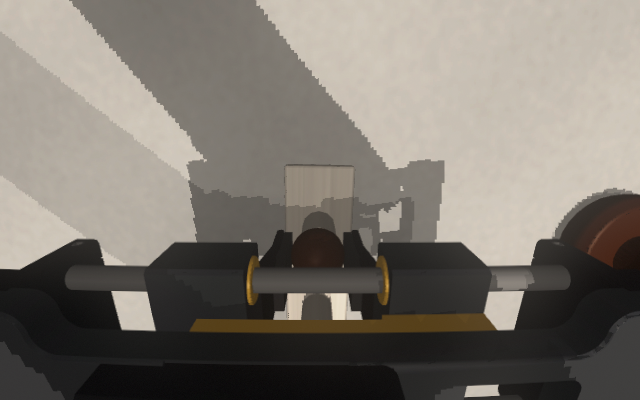

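>>> servo_tool(
  moves=[
    [190,[0,0,-1.0],0],
    [190,[0,0,-2.5],0],
    [190,[0,0,-4.0],0],
    [190,[0,0,-4.0],0],
    [190,[0,0,-3.5],0],
  ],
  squeeze=8,
)

```text
time_s: 4.25
ee_pos: [0.4178, 0.2483, 0.197]
orientation: [0.066, 0.998, -0.004, -0.003]
contact_force: [0.6, 0.2, -0.4]
grip_width: 0.0311
```

```bash
python3 off.py .575 -.2 .2;  python3 - <<'E'
from h import *
s=ctrl.get_state()
p,d=ctrl.camera("wrist");cv2.imwrite("pics/w5.png",p[:,:,::-1])
E
```

```text
4.25 [0.4178 0.2483 0.197 ] tool off cm [-21.4866 -42.3702  -0.1065] jawyaw 82.43051988860594 tilt [-0.0064 -0.0066 -1.    ] j [-0.9262  0.0127  0.3017  1.8936 -0.0023  1.2449  0.8149] F [ 0.5697  0.1754 -0.3551] w 0.031051790434430206 qd 0.7779455044429879
```

View pics/w5.png

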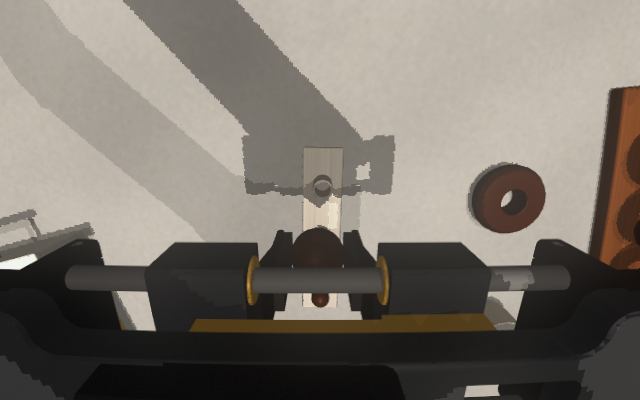

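The ball is lifted out and its tube at (322,186) is empty. I'll carry it towards the dish.

>>> servo_tool(
  moves=[
    [190,[-2.0,-4.0,0],0],
    [190,[-2.1,-4.2,0],0],
    [190,[-2.1,-4.2,0],0],
    [190,[-2.1,-4.2,0],0],
    [190,[-2.1,-4.2,0],0],
  ],
)

```text
time_s: 4.8
ee_pos: [0.4984, 0.0304, 0.209]
orientation: [0.06, 0.998, 0.003, 0.003]
contact_force: [1.3, 0.5, 0.4]
grip_width: 0.0311
```

>>> servo_tool(
  moves=[
    [190,[-2.1,-4.2,0],0],
    [190,[-2.1,-4.2,0],0],
    [190,[-2.1,-4.2,0],0],
    [190,[-2.0,-4.0,0],0],
    [190,[0,0,0],0],
  ],
)

```text
time_s: 5.3
ee_pos: [0.5619, -0.1596, 0.2117]
orientation: [0.063, 0.998, 0.002, 0.005]
contact_force: [-0.8, 0.1, 0.3]
grip_width: 0.0312
```

>>> servo_tool(
  moves=[
    [190,[0,0,0],7],
    [190,[0,0,0],8.5],
    [190,[0,0,0],8.5],
    [190,[0,0,0],8.5],
    [190,[0,0,0],8.5],
  ],
)

```text
time_s: 5.8
ee_pos: [0.5604, -0.1613, 0.2127]
orientation: [0.414, 0.91, 0.004, 0.003]
contact_force: [1.6, -0.0, 0.9]
grip_width: 0.031
```

```bash
python3 off.py .575 -.2 .2
```

```text
5.8 [ 0.5604 -0.1613  0.2127] tool off cm [-3.8772 -1.4554  1.2696] jawyaw 41.04073759901839 tilt [ 0.0094  0.004  -0.9999] j [-0.4998  0.2492  0.8422  1.6874 -0.2001  1.2841  1.0989] F [ 1.5995 -0.0215  0.9485] w 0.031006397802752994 qd 1.4262439134673501
```

>>> servo_tool(
  moves=[
    [190,[0,0,0],8.5],
    [190,[0,0,0],8.5],
    [190,[0,0,0],8],
    [190,[0,0,0],6],
    [190,[0,0,0],0],
  ],
)

```text
time_s: 6.3
ee_pos: [0.5593, -0.1582, 0.2139]
orientation: [0.648, 0.761, 0.005, 0.001]
contact_force: [-0.4, 0.1, -0.4]
grip_width: 0.0312
```

>>> servo_tool(
  moves=[
    [190,[0,0,0],0],
    [190,[0,0,0],0],
  ],
)

```text
time_s: 6.5
ee_pos: [0.5592, -0.1576, 0.2142]
orientation: [0.646, 0.763, 0.006, 0.001]
contact_force: [-0.5, 1.2, -0.3]
grip_width: 0.0315
```

```bash
python3 off.py .575 -.2 .2;  python3 - <<'E'
from h import *
s=ctrl.get_state()
p,d=ctrl.camera("wrist");np.savez("w6.npz",p=p,d=d,pos=s["ee_pos"],q=s["orientation"]);cv2.imwrite("pics/w6.png",p[:,:,::-1])
E
```

```text
6.5 [ 0.5592 -0.1576  0.2142] tool off cm [-4.4568  0.846   1.398 ] jawyaw 9.512087940745946 tilt [ 0.0084  0.0078 -0.9999] j [-0.5761  0.265   0.9362  1.6914 -0.2317  1.2925  0.5726] F [-0.4556  1.1972 -0.2689] w 0.03145742525031024 qd 0.02235503346660947
```

View pics/w6.png

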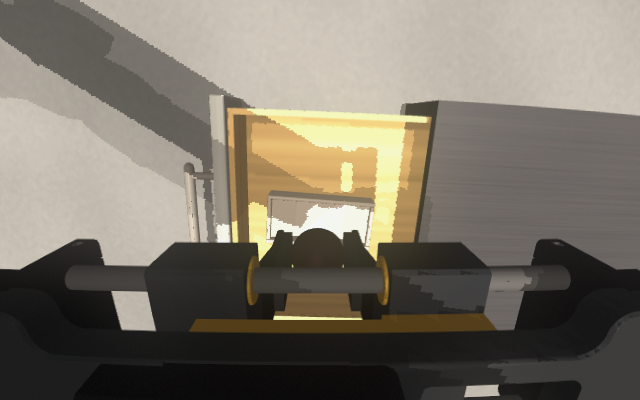

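```bash
python3 - <<'E'
from h import *
p=cv2.imread("pics/w6.png");cv2.imwrite("pics/w6c.png",cv2.resize(p[90:265,190:450],None,fx=3,fy=3,interpolation=cv2.INTER_CUBIC))
E
```

```text
(no output)
```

View pics/w6c.png

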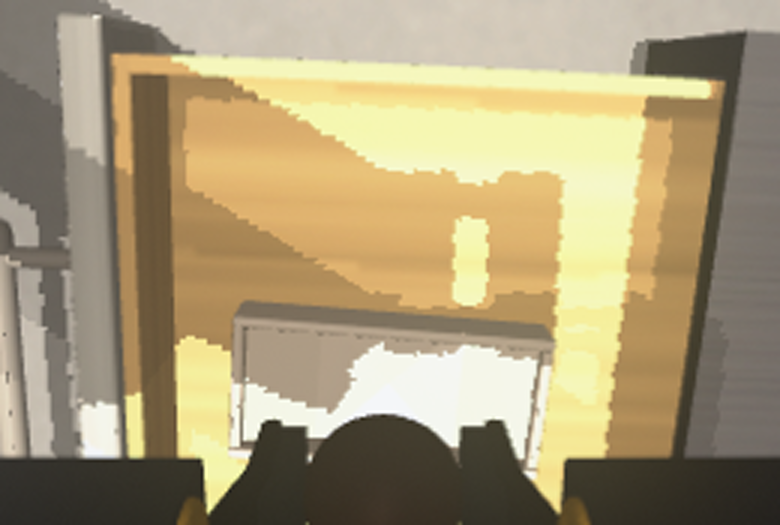

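```bash
python3 - <<'E'
from ball import *
p,d,s,c=ballw("w6.npz")
f=lambda q:(np.array(q,float)/3+[190,90])-1/3
L=f([(235,321),(553,346)]);P=plane(c,L,.05)
print("rim",P,np.linalg.norm(P[1]-P[0]),np.degrees(np.arctan2(*(P[1]-P[0])[1::-1])))
u=(P[1]-P[0]);u/=np.linalg.norm(u);n=np.array([u[1],-u[0],0]);print("center",(P[0]+P[1])/2+n*.031)
B=plane(c,f([(240,302),(553,326)]),.022);print("bottom",B,np.degrees(np.arctan2(*(B[1]-B[0])[1::-1])));u=(B[1]-B[0]);u/=np.linalg.norm(u);n=np.array([u[1],-u[0],0]);print("center",(B[0]+B[1])/2+n*.031)
r=plane(c,f([(747,35),(687,455)]),.1);print("roof",r,np.degrees(np.arctan2(*(r[0]-r[1])[1::-1]))-90)
w=plane(c,f([(110,57),(722,86)]),.078);print("side wall",w,np.degrees(np.arctan2(*(w[1]-w[0])[1::-1])))
fr=plane(c,f([(103,20),(123,455)]),.086);print("front panel",fr,np.degrees(np.arctan2(*(fr[0]-fr[1])[1::-1]))-90)
W=depthpts(c,d)
for q in [(400,310),(400,320),(400,335),(300,335),(500,335),(300,100),(90,200)]:
    x,y=np.round(f(q)).astype(int);print(q,W[y,x])
# top camera
z=np.load("top0.npz");c=cam("top");g=lambda q:np.array(q,float)/3+[220,160]-1/3
T=plane(c,g([(414,90),(460,87),(467,189),(421,191)]),.05);print(T,T.mean(0))
T=plane(c,g([(320,66),(543,38)]),.1);print("roof top",T,T.mean(0),np.degrees(np.arctan2(*(T[0]-T[1])[1::-1]))-90)
E
```

```text
rim [[ 0.5046 -0.1819  0.05  ]
 [ 0.6309 -0.1715  0.05  ]] 0.1267178536211396 4.6741425284125615
center [ 0.5703 -0.2076  0.05  ]
bottom [[ 0.5023 -0.1817  0.022 ]
 [ 0.6363 -0.1704  0.022 ]] 4.83458212849107
center [ 0.5719 -0.2069  0.022 ]
roof [[ 0.6554 -0.0494  0.1   ]
 [ 0.6737 -0.1896  0.1   ]] 7.400092795194254
side wall [[ 0.4558 -0.0893  0.078 ]
 [ 0.6603 -0.0643  0.078 ]] 6.971620572283685
front panel [[ 0.4549 -0.0781  0.086 ]
 [ 0.4741 -0.2286  0.086 ]] 7.267993531521455
(400, 310) [ 0.5701 -0.1741  0.0218]
(400, 320) [ 0.5698 -0.1745  0.0351]
(400, 335) [ 0.5697 -0.1765  0.0502]
(300, 335) [ 0.5304 -0.1875  0.0352]
(500, 335) [ 0.6092 -0.1711  0.0466]
(300, 100) [ 0.5162 -0.095   0.0215]
(90, 200) [ 0.4563 -0.1358  0.0881]
[[ 0.6309 -0.1675  0.05  ]
 [ 0.6357 -0.2255  0.05  ]
 [ 0.5069 -0.2335  0.05  ]
 [ 0.5035 -0.1763  0.05  ]] [ 0.5692 -0.2007  0.05  ]
roof top [[ 0.6492 -0.0483  0.1   ]
 [ 0.6889 -0.3214  0.1   ]] [ 0.6691 -0.1849  0.1   ] 8.253836802522585
```

The dish rim's outer line runs (268,197)–(374,205) in the wrist view. That puts its centre at about (0.571, −0.205) with a yaw of about 4.7°. The drawer yaw is about 7.2°. Now I move over the dish and down.

>>> servo_tool(
  moves=[
    [190,[-2.0,0.1,2.0],2.5],
    [190,[-2.0,0.1,3.0],2.5],
    [190,[-0.9,0.1,3.0],0],
    [190,[0,0,2.0],0],
    [190,[0,0,0],0],
  ],
)

```text
time_s: 7.05
ee_pos: [0.5714, -0.2057, 0.1116]
orientation: [0.676, 0.737, 0.007, 0.001]
contact_force: [-0.1, 0.5, -0.1]
grip_width: 0.0311
```

>>> servo_tool(
  moves=[
    [190,[0,0,0],0],
    [190,[0,0,0],0],
  ],
)

```text
time_s: 7.25
ee_pos: [0.5717, -0.2059, 0.1129]
orientation: [0.676, 0.737, 0.007, 0.001]
contact_force: [-0.4, 0.3, -0.9]
grip_width: 0.0314
```

```bash
python3 off.py .570 -.2055 .037;  python3 - <<'E'
from h import *
s=ctrl.get_state()
p,d=ctrl.camera("wrist");np.savez("w7.npz",p=p,d=d,pos=s["ee_pos"],q=s["orientation"]);cv2.imwrite("pics/w7.png",cv2.resize(p[90:265,190:450,::-1],None,fx=3,fy=3))
E
```

```text
7.25 [ 0.5717 -0.2059  0.1129] tool off cm [-0.0013 -0.2599  7.5903] jawyaw 4.964198553214515 tilt [ 0.0118  0.009  -0.9999] j [-0.4182  0.4378  0.8921  1.7457 -0.3876  1.1328  0.6806] F [-0.3753  0.284  -0.8747] w 0.03136893779189616 qd 0.015764679104056434
```

View pics/w7.png

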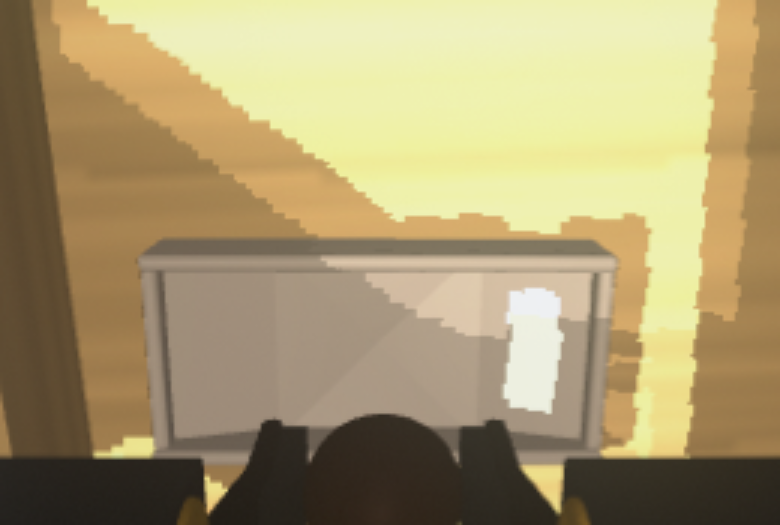

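The view is well aligned, with the rim's outer corners (crop px) at (140,258), (617,256), (155,456) and (600,456). I'll compute the exact centre.

```bash
python3 - <<'E'
from ball import *
p,d,s,c=ballw("w7.npz")
f=lambda q:(np.array(q,float)/3+[190,90])-1/3
P=plane(c,f([(140,257),(617,256),(601,457),(154,457)]),.05);print(P,P.mean(0))
for a,b in((0,1),(3,2)):print(np.degrees(np.arctan2(*(P[b]-P[a])[1::-1])),np.linalg.norm(P[b]-P[a]))
print(np.linalg.norm(P[0]-P[3]))
E
python3 off.py .570 -.2055 .037
```

```text
[[ 0.5042 -0.1804  0.05  ]
 [ 0.6314 -0.1694  0.05  ]
 [ 0.6363 -0.2278  0.05  ]
 [ 0.5087 -0.2382  0.05  ]] [ 0.5702 -0.2039  0.05  ]
4.949342107149587 0.1275878096101871
4.650569235120576 0.12807475954845843
0.058036160509365456
7.3 [ 0.572  -0.206   0.1133] tool off cm [ 0.0086 -0.293   7.6256] jawyaw 4.965849536215731 tilt [ 0.0126  0.0089 -0.9999] j [-0.4184  0.4374  0.8923  1.7454 -0.3876  1.1328  0.6806] F [ 0.328  -0.5238 -0.3944] w 0.03154007081248643 qd 0.00647614763783254
```

>>> servo_tool(
  moves=[
    [190,[0.1,-0.25,1.5],0],
    [190,[0,0,2.0],0],
    [190,[0,0,1.5],0],
    [190,[0,0,0],0],
    [190,[0,0,0],0],
  ],
)

```text
time_s: 7.8
ee_pos: [0.5717, -0.2037, 0.0627]
orientation: [0.675, 0.738, 0.009, 0.003]
contact_force: [0.3, -0.3, 1.0]
grip_width: 0.0314
```

```bash
python3 off.py .5695 -.2045 .0365
```

```text
7.8 [ 0.5717 -0.2037  0.0627] tool off cm [-0.0797 -0.2737  2.614 ] jawyaw 5.125045872130483 tilt [ 0.0175  0.0093 -0.9998] j [-0.3886  0.4899  0.8521  1.7952 -0.4414  1.0403  0.7204] F [ 0.3129 -0.3463  0.995 ] w 0.031446702103494165 qd 0.01314132965727785
```

>>> servo_tool(
  moves=[
    [190,[0,-0.2,0.8],0],
    [190,[0,0,0.8],0],
    [190,[0,0,0.5],0],
    [190,[0,0,0],0],
  ],
)

```text
time_s: 8.2
ee_pos: [0.5706, -0.2039, 0.0411]
orientation: [0.675, 0.738, 0.01, 0.004]
contact_force: [0.5, -0.7, -1.0]
grip_width: 0.031
```

```bash
python3 off.py .5695 -.2045 .0365;  python3 - <<'E'
from h import *
p,d=ctrl.camera("wrist");cv2.imwrite("pics/w8.png",p[:,:,::-1])
p,d=ctrl.camera("scene");cv2.imwrite("pics/s8.png",cv2.resize(p[100:240,200:420,::-1],None,fx=3.5,fy=3.5))
E
```

```text
8.2 [ 0.5706 -0.2039  0.0411] tool off cm [-0.0573 -0.124   0.4566] jawyaw 5.134827405592899 tilt [ 0.0192  0.0091 -0.9998] j [-0.373   0.5137  0.8331  1.8143 -0.4657  1.0014  0.7396] F [ 0.5246 -0.7012 -1.0137] w 0.031044605904838995 qd 0.005335696170788126
```

View pics/w8.png

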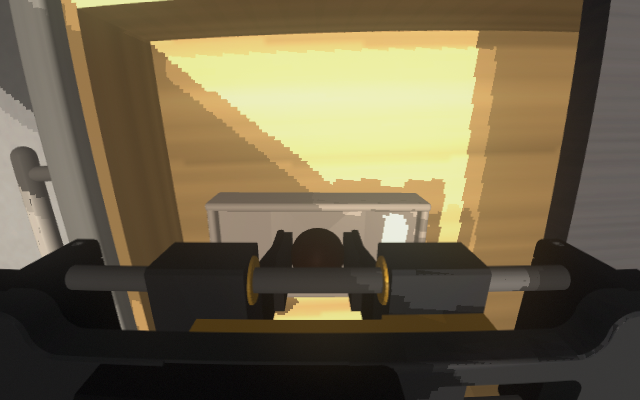

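View pics/s8.png

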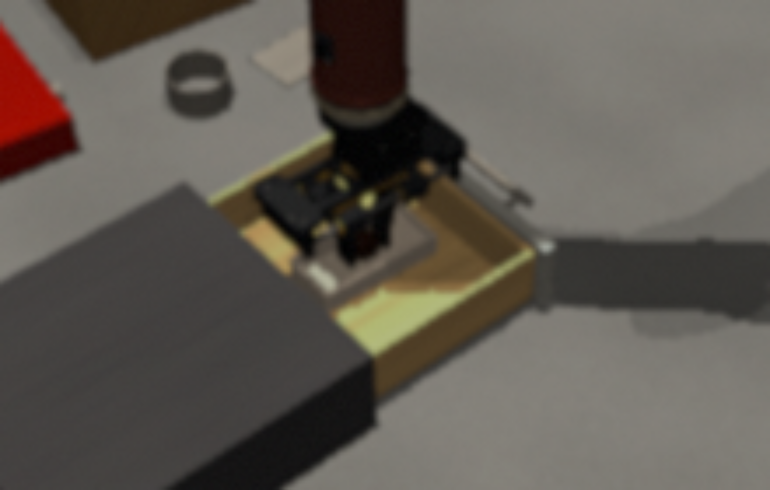

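>>> servo_tool(
  moves=[
    [190,[0,-0.1,0.3],0],
    [190,[0,0,0],0],
  ],
)

```text
time_s: 8.5
ee_pos: [0.5703, -0.2043, 0.039]
orientation: [0.675, 0.738, 0.01, 0.005]
contact_force: [-0.1, 0.1, -0.3]
grip_width: 0.0313
```

>>> servo_tool(
  moves=[
    [190,[0,0,0.12],0],
    [190,[0,0,0],0],
  ],
)

```text
time_s: 8.7
ee_pos: [0.5705, -0.2044, 0.0379]
orientation: [0.675, 0.738, 0.01, 0.005]
contact_force: [0.1, 0.3, -0.2]
grip_width: 0.0312
```

```bash
python3 off.py .5695 -.2045 .0365
```

```text
8.7 [ 0.5705 -0.2044  0.0379] tool off cm [-0.0066 -0.1012  0.1416] jawyaw 5.130113930513266 tilt [ 0.0211  0.0087 -0.9997] j [-0.3704  0.5164  0.8304  1.818  -0.4698  0.9937  0.7435] F [ 0.1252  0.3215 -0.2362] w 0.031226154947108967 qd 0.00598689820022625
```

>>> servo_tool(
  moves=[
    [190,[0,0,0.18],0],
    [190,[0,0,0.05],0],
  ],
)

```text
time_s: 8.9
ee_pos: [0.5707, -0.2043, 0.0357]
orientation: [0.675, 0.738, 0.01, 0.005]
contact_force: [-0.5, 0.7, 2.6]
grip_width: 0.0313
```

```bash
python3 off.py .5695 -.2045 .0365
```

```text
8.9 [ 0.5707 -0.2043  0.0357] tool off cm [-0.0045 -0.1207 -0.0778] jawyaw 5.1373953707161135 tilt [ 0.0216  0.0087 -0.9997] j [-0.3685  0.5193  0.8281  1.8192 -0.4727  0.9898  0.7456] F [-0.4704  0.68    2.6481] w 0.031291871850042716 qd 0.00434718413576048
```

The 2.6 N reading at the expected height means the ball is touching the dish. I'll open slowly.

>>> servo_tool(
  moves=[
    [155,[0,0,0],0],
    [145,[0,0,0],0],
    [130,[0,0,0],0],
    [115,[0,0,-0.1],0],
    [115,[0,0,-0.2],0],
  ],
)

```text
time_s: 9.4
ee_pos: [0.5706, -0.2044, 0.0387]
orientation: [0.675, 0.738, 0.01, 0.005]
contact_force: [-0.0, -1.4, -0.7]
grip_width: 0.0462
```

```bash
python3 off.py .5695 -.2045 .0365;  python3 - <<'E'
from h import *
p,d=ctrl.camera("wrist");cv2.imwrite("pics/w9.png",p[:,:,::-1])
E
```

```text
9.4 [ 0.5706 -0.2044  0.0387] tool off cm [-0.0041 -0.1121  0.2184] jawyaw 5.129306340131954 tilt [ 0.0213  0.0087 -0.9997] j [-0.3709  0.5155  0.831   1.8174 -0.469   0.9949  0.7429] F [-0.0214 -1.3599 -0.7032] w 0.046204929597203084 qd 0.03513042486807287
```

View pics/w9.png

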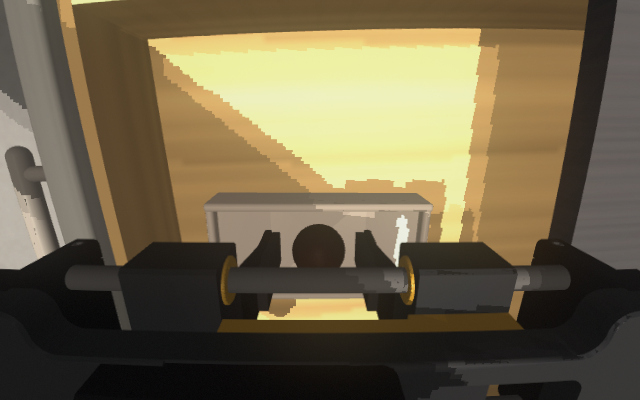

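The ball is free at (319,250), midway between the fingers. I'll lift clear and turn to take the dish by its long sides.

>>> servo_tool(
  moves=[
    [115,[0,0,-1.0],0],
    [110,[0,0,-2.5],0],
    [100,[0,0,-3.0],0],
    [60,[0,0,-3.0],0],
    [0,[0,0,-0.5],-6],
  ],
)

```text
time_s: 9.95
ee_pos: [0.5675, -0.2059, 0.1443]
orientation: [0.635, 0.772, 0.009, 0.005]
contact_force: [-0.1, 0.1, -0.3]
grip_width: 0.0618
```

>>> servo_tool(
  moves=[
    [0,[0,0,0],-8.5],
    [0,[0,0,0],-8.5],
    [0,[0,0,0],-8.5],
    [0,[0,0,0],-8.5],
    [0,[0,0,0],-8.5],
  ],
)

```text
time_s: 10.45
ee_pos: [0.5688, -0.2073, 0.1511]
orientation: [0.307, 0.952, 0.007, 0.012]
contact_force: [-1.2, -0.3, 0.4]
grip_width: 0.0863
```

```bash
python3 off.py .5703 -.2042 .13
```

```text
10.45 [ 0.5688 -0.2073  0.1511] tool off cm [0.096  0.2948 2.1187] jawyaw 54.303371833829246 tilt [ 0.0264  0.0065 -0.9996] j [-0.3227  0.3315  0.7462  1.7207 -0.2606  1.1635  1.4434] F [-1.2327 -0.3026  0.3944] w 0.08634587824510423 qd 1.3830762002286974
```

>>> servo_tool(
  moves=[
    [0,[0,0,0],-8.5],
    [0,[0,0,0],-8.5],
    [0,[0,0,0],-8.5],
    [0,[0,0,0],-8],
    [0,[0,0,0],-6],
  ],
)

```text
time_s: 10.95
ee_pos: [0.5686, -0.209, 0.1557]
orientation: [-0.041, 0.999, 0.002, 0.015]
contact_force: [0.4, 0.2, -0.2]
grip_width: 0.0868
```

>>> servo_tool(
  moves=[
    [0,[0,0,0],0],
    [0,[0,0,0],0],
  ],
)

```text
time_s: 11.15
ee_pos: [0.5686, -0.2097, 0.1572]
orientation: [-0.04, 0.999, 0.002, 0.016]
contact_force: [-0.2, 0.2, -0.3]
grip_width: 0.087
```

```bash
python3 off.py .5703 -.2042 .027;  python3 - <<'E'
from h import *
s=ctrl.get_state()
p,d=ctrl.camera("wrist");np.savez("w10.npz",p=p,d=d,pos=s["ee_pos"],q=s["orientation"]);cv2.imwrite("pics/w10.png",p[:,:,::-1])
E
```

```text
11.15 [ 0.5686 -0.2097  0.1572] tool off cm [ 0.1955  0.5121 13.0172] jawyaw 94.58309446303292 tilt [ 0.031   0.0046 -0.9995] j [-0.2259  0.3003  0.6231  1.7126 -0.2062  1.1629  2.1043] F [-0.2154  0.1989 -0.3228] w 0.08697462587446289 qd 0.01113742139009699
```

View pics/w10.png

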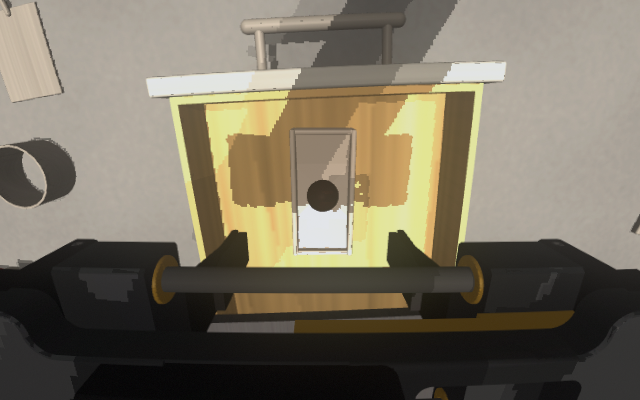

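The dish's long sides are vertical in the image and the ball sits in it at (322,196).

```bash
python3 - <<'E'
from ball import *
p,d,s,c=ballw("w10.npz")
cv2.imwrite("pics/w10c.png",cv2.resize(p[110:275,240:400,::-1],None,fx=3.5,fy=3.5,interpolation=2))
m=np.zeros(p.shape[:2],np.uint8);a=p[170:222,300:346].astype(int);m[170:222,300:346]=(a.max(2)<75)
m=cv2.morphologyEx(m,cv2.MORPH_OPEN,np.ones((5,5)))
for q in cv2.findContours(m,0,2)[0]:
    e=cv2.minEnclosingCircle(q);print(e,plane(c,[e[0]],.044))
E
```

```text
((322.19317626953125, 195.2045440673828), 15.536341667175293) [[ 0.5699 -0.2055  0.044 ]]
```

View pics/w10c.png

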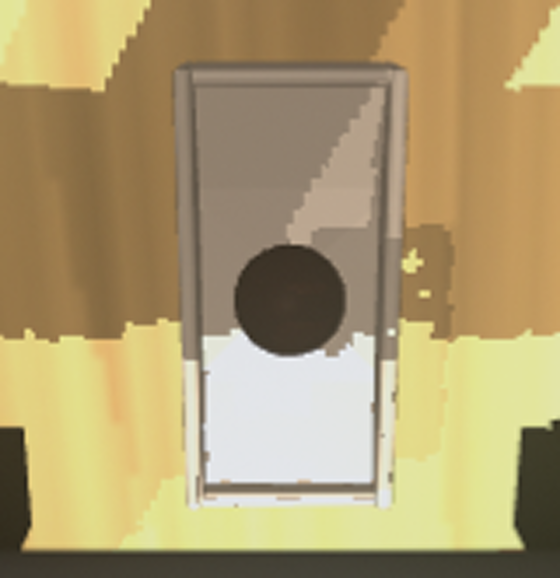

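>>> servo_tool(
  moves=[
    [0,[0.2,0.4,2.5],0],
    [0,[0,0,3.5],0],
    [0,[0,0,2.5],0],
    [0,[0,0,1.0],0],
    [0,[0,0,0],0],
  ],
)

```text
time_s: 11.7
ee_pos: [0.5709, -0.2059, 0.0616]
orientation: [-0.034, 0.999, 0.001, 0.017]
contact_force: [0.7, 0.7, -0.4]
grip_width: 0.0867
```

```bash
python3 off.py .570 -.205 .0265;  python3 - <<'E'
from h import *
s=ctrl.get_state()
p,d=ctrl.camera("wrist");np.savez("w11.npz",p=p,d=d,pos=s["ee_pos"],q=s["orientation"]);cv2.imwrite("pics/w11.png",p[:,:,::-1])
E
```

```text
11.7 [ 0.5709 -0.2059  0.0616] tool off cm [0.2063 0.0936 3.5095] jawyaw 93.92190474849492 tilt [ 0.0348  0.0032 -0.9994] j [-0.1963  0.4031  0.5877  1.8046 -0.2827  0.9824  2.1453] F [ 0.7439  0.7444 -0.4465] w 0.08672236624091167 qd 0.01844360143532229
```

View pics/w11.png

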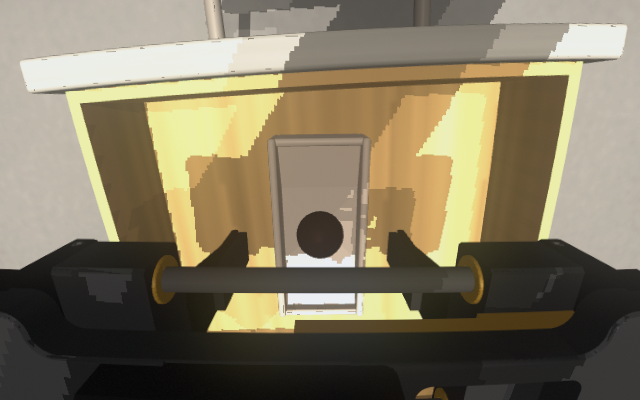

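>>> servo_tool(
  moves=[
    [0,[0.2,0.1,1.4],-0.8],
    [0,[0,0,1.2],0],
    [0,[0,0,0.5],0],
    [0,[0,0,0.1],0],
  ],
)

```text
time_s: 12.15
ee_pos: [0.5724, -0.2057, 0.0312]
orientation: [-0.041, 0.999, 0.0, 0.02]
contact_force: [0.2, -0.3, -0.6]
grip_width: 0.0868
```

```bash
python3 off.py .570 -.205 .0265
```

```text
12.15 [ 0.5724 -0.2057  0.0312] tool off cm [0.2543 0.087  0.4564] jawyaw 94.74472590920684 tilt [ 0.0405  0.0023 -0.9992] j [-0.1783  0.4403  0.5666  1.8273 -0.3114  0.9213  2.1807] F [ 0.2176 -0.2859 -0.5595] w 0.08675638848952551 qd 0.019431984919796072
```

>>> servo_tool(
  moves=[
    [0,[0.25,0.1,0.45],0],
    [30,[0,0,0.05],0],
    [50,[0,0,0],0],
    [65,[0,0,0],0],
    [75,[0,0,0],0],
  ],
  squeeze=8,
)

```text
time_s: 12.65
ee_pos: [0.5703, -0.2051, 0.0264]
orientation: [-0.041, 0.999, 0.0, 0.021]
contact_force: [0.1, 0.3, 0.4]
grip_width: 0.0651
```

```bash
python3 off.py .570 -.205 .0265
```

```text
12.65 [ 0.5703 -0.2051  0.0264] tool off cm [ 0.0294  0.0165 -0.0105] jawyaw 94.71514026190135 tilt [ 0.0416  0.0021 -0.9991] j [-0.1776  0.442   0.5647  1.8367 -0.3147  0.9094  2.1835] F [0.111  0.2659 0.4242] w 0.06514418806298299 qd 0.002545411061813077
```

Perfectly placed. Now I close gently, then firm the grip.

>>> servo_tool(
  moves=[
    [85,[0,0,0],0],
    [100,[0,0,0],0],
    [110,[0,0,0],0],
  ],
  squeeze=8,
)

```text
time_s: 12.95
ee_pos: [0.5704, -0.2051, 0.0265]
orientation: [-0.041, 0.999, 0.0, 0.021]
contact_force: [0.7, 0.2, -1.1]
grip_width: 0.0622
```

>>> servo_tool(
  moves=[
    [120,[0,0,0],0],
    [120,[0,0,0],0],
  ],
  squeeze=28,
)

```text
time_s: 13.15
ee_pos: [0.5704, -0.205, 0.0265]
orientation: [-0.041, 0.999, 0.0, 0.021]
contact_force: [0.0, 0.5, -0.9]
grip_width: 0.0619
```

```bash
python3 off.py .570 -.205 .0265;  python3 - <<'E'
from h import *
s=ctrl.get_state()
p,d=ctrl.camera("wrist");np.savez("w12.npz",p=p,d=d,pos=s["ee_pos"],q=s["orientation"]);cv2.imwrite("pics/w12.png",p[:,:,::-1])
E
```

```text
13.15 [ 0.5704 -0.205   0.0265] tool off cm [0.038  0.0071 0.0009] jawyaw 94.71846874916456 tilt [ 0.0418  0.0022 -0.9991] j [-0.1777  0.4418  0.5647  1.8366 -0.3147  0.9095  2.1834] F [ 0.0174  0.4514 -0.9237] w 0.061863693347669925 qd 0.001410590865014351
```

View pics/w12.png

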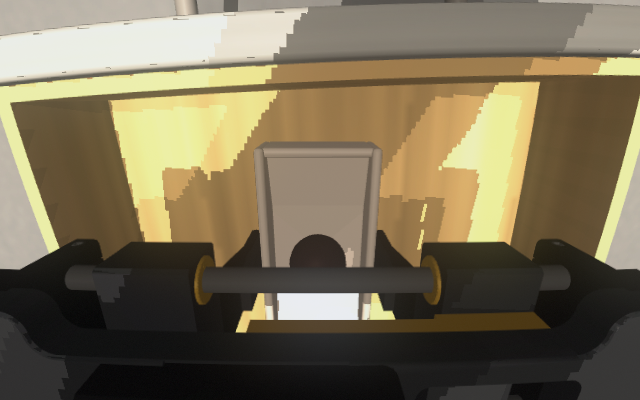

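The dish is gripped at 61.9 mm with the ball in place. I'll lift straight up, allowing for the small tool tilt.

>>> servo_tool(
  moves=[
    [120,[0,0,-0.3],0],
    [120,[-0.03,0,-0.8],0],
    [120,[-0.06,0,-1.3],0],
    [120,[-0.08,0,-1.8],0],
    [120,[-0.08,0,-1.8],0],
  ],
)

```text
time_s: 13.7
ee_pos: [0.568, -0.2045, 0.0879]
orientation: [-0.041, 0.999, 0.001, 0.018]
contact_force: [0.4, 0.2, -3.1]
grip_width: 0.0617
```

```bash
python3 off.py .5704 -.205 .18;  python3 - <<'E'
from h import *
s=ctrl.get_state()
p,d=ctrl.camera("wrist");cv2.imwrite("pics/w13.png",p[:,:,::-1])
E
```

```text
13.7 [ 0.568  -0.2045  0.0879] tool off cm [-0.5684 -0.0685 -9.1948] jawyaw 94.69397540486962 tilt [ 0.0359  0.0028 -0.9994] j [-0.2117  0.3635  0.5998  1.7927 -0.2547  1.0258  2.137 ] F [ 0.3818  0.1802 -3.0529] w 0.061745632564874704 qd 0.3530936341560622
```

View pics/w13.png

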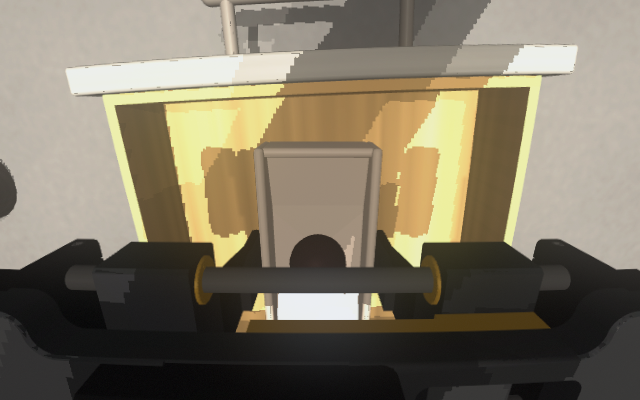

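The dish has come up with the ball still at its middle (317,258). Continuing up.

>>> servo_tool(
  moves=[
    [120,[-0.14,0,-2.0],0],
    [120,[-0.14,0,-2.2],0],
    [120,[-0.12,0,-2.2],0],
    [120,[-0.1,0,-1.8],0],
    [120,[-0.03,0,-0.8],0],
  ],
)

```text
time_s: 14.25
ee_pos: [0.571, -0.2053, 0.1872]
orientation: [-0.04, 0.999, 0.0, 0.021]
contact_force: [0.2, 0.2, -2.3]
grip_width: 0.062
```

>>> servo_tool(
  moves=[
    [120,[0,0,-0.2],0],
  ],
)

```text
time_s: 14.35
ee_pos: [0.5712, -0.2054, 0.1902]
orientation: [-0.04, 0.999, 0.0, 0.022]
contact_force: [0.3, 0.2, -3.2]
grip_width: 0.0622
```

```bash
python3 off.py .5704 -.205 .18;  python3 - <<'E'
from h import *
s=ctrl.get_state()
p,d=ctrl.camera("wrist");cv2.imwrite("pics/w14.png",p[:,:,::-1])
p,d=ctrl.camera("scene");cv2.imwrite("pics/s14.png",cv2.resize(p[60:240,180:430,::-1],None,fx=3,fy=3))
E
```

```text
14.35 [ 0.5712 -0.2054  0.1902] tool off cm [0.1221 0.0497 1.0107] jawyaw 94.63300987183486 tilt [ 0.044   0.0021 -0.999 ] j [-0.247   0.2634  0.6325  1.6827 -0.1843  1.2094  2.0797] F [ 0.3445  0.2241 -3.1546] w 0.06224356360213592 qd 0.03549941638693046
```

View pics/w14.png

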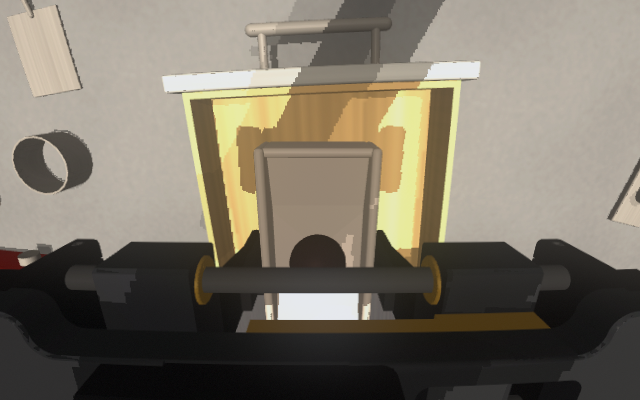

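View pics/s14.png

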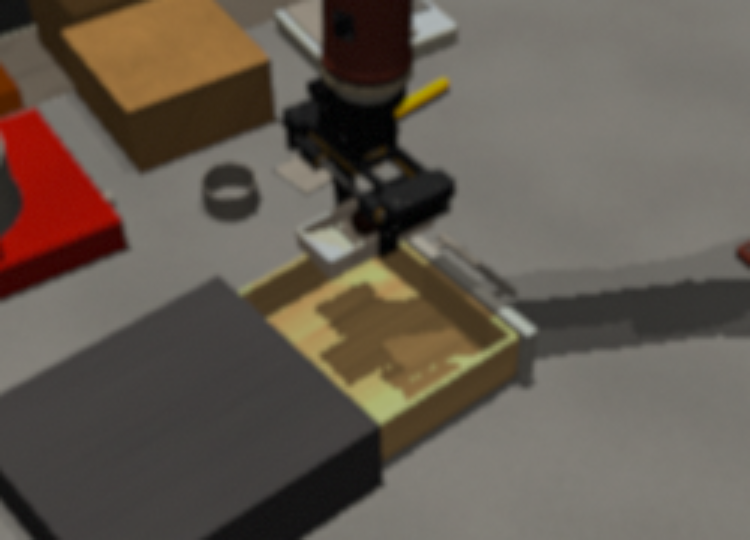

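The dish is level (tool tilt is unchanged since the grasp) and its underside is about 85 mm above the cabinet top. The tool axis is tilted 2.5°, which would tip the dish during a turn about it. I'll check how the tilt responds to small vertical moves before turning.

>>> servo_tool(
  moves=[
    [120,[0,0,0],0],
    [120,[0,0,0],0],
  ],
)

```text
time_s: 14.65
ee_pos: [0.57, -0.2049, 0.1872]
orientation: [-0.04, 0.999, 0.001, 0.02]
contact_force: [-0.2, 0.3, -3.0]
grip_width: 0.0615
```

```bash
python3 off.py .5704 -.205 .19
```

```text
14.65 [ 0.57   -0.2049  0.1872] tool off cm [-0.0553 -0.0117 -0.2782] jawyaw 94.63588176514212 tilt [ 0.0401  0.0027 -0.9992] j [-0.2466  0.2659  0.6317  1.6862 -0.1849  1.2078  2.0801] F [-0.188   0.2581 -2.9638] w 0.06150414487668365 qd 0.01200307838585443
```

>>> servo_tool(
  moves=[
    [120,[0,0,0.7],0],
    [120,[0,0,0.7],0],
    [120,[0,0,0],0],
    [120,[0,0,0],0],
  ],
)

```text
time_s: 15.05
ee_pos: [0.5694, -0.2045, 0.1695]
orientation: [-0.04, 0.999, 0.001, 0.018]
contact_force: [0.6, -0.6, -1.7]
grip_width: 0.0616
```

```bash
python3 off.py .5704 -.205 .19
```

```text
15.05 [ 0.5694 -0.2045  0.1695] tool off cm [-0.1706 -0.0588 -2.0425] jawyaw 94.63526493963796 tilt [ 0.0363  0.0031 -0.9993] j [-0.2421  0.2822  0.6277  1.7061 -0.1951  1.1784  2.088 ] F [ 0.5748 -0.56   -1.7312] w 0.061642087967051014 qd 0.008894133922712884
```

>>> servo_tool(
  moves=[
    [120,[0,0,-0.7],0],
    [120,[0,0,-0.7],0],
    [120,[0,0,0],0],
    [120,[0,0,0],0],
  ],
)

```text
time_s: 15.45
ee_pos: [0.5692, -0.2048, 0.1856]
orientation: [-0.04, 0.999, 0.001, 0.019]
contact_force: [0.2, 1.0, -2.2]
grip_width: 0.0614
```

```bash
python3 off.py .5704 -.205 .19
```

```text
15.45 [ 0.5692 -0.2048  0.1856] tool off cm [-0.1315 -0.0343 -0.4389] jawyaw 94.62856232208232 tilt [ 0.0374  0.0028 -0.9993] j [-0.2466  0.2678  0.6317  1.6876 -0.1851  1.2074  2.0803] F [ 0.191   0.9805 -2.226 ] w 0.06135772303908131 qd 0.012425787237910508
```

The tilt changes only slightly with vertical moves, so I can't steer it usefully. I'll turn smoothly and keep checking. The expected final tilt is about 3–3.5°, well under the dish's 8° slope.

>>> servo_tool(
  moves=[
    [120,[0,0,0],3],
    [120,[0,0,0],6],
    [120,[0,0,0],8],
    [120,[0,0,0],8],
    [120,[0,0,0],8],
  ],
)

```text
time_s: 15.95
ee_pos: [0.5696, -0.2051, 0.1867]
orientation: [0.254, 0.967, 0.007, 0.019]
contact_force: [-0.2, -0.2, -2.8]
grip_width: 0.0619
```

```bash
python3 off.py .5704 -.205 .19
```

```text
15.95 [ 0.5696 -0.2051  0.1867] tool off cm [-0.0774  0.0509 -0.3308] jawyaw 60.56843479706717 tilt [ 0.0397  0.0031 -0.9992] j [-0.3192  0.2805  0.7247  1.6902 -0.2163  1.2104  1.5129] F [-0.2099 -0.2041 -2.8351] w 0.0618916110630623 qd 1.374890584264346
```

>>> servo_tool(
  moves=[
    [120,[0,0,0],8],
    [120,[0,0,0],8],
    [120,[0,0,0],8],
    [120,[0,0,0],8],
    [120,[0,0,0],8],
  ],
)

```text
time_s: 16.45
ee_pos: [0.5699, -0.2048, 0.1873]
orientation: [0.582, 0.813, 0.013, 0.016]
contact_force: [0.2, -0.5, -3.9]
grip_width: 0.0621
```

```bash
python3 off.py .5704 -.205 .19
```

```text
16.45 [ 0.5699 -0.2048  0.1873] tool off cm [-0.0375  0.0547 -0.2693] jawyaw 18.866682321707533 tilt [ 0.0412  0.0036 -0.9991] j [-0.4147  0.3055  0.8508  1.694  -0.2645  1.2168  0.8264] F [ 0.157  -0.4803 -3.8972] w 0.062059800879481083 qd 1.3551483501875354
```

>>> servo_tool(
  moves=[
    [120,[0,0,0],6],
    [120,[0,0,0],4],
    [120,[0,0,0],1.5],
    [120,[0,0,0],0],
  ],
)

```text
time_s: 16.85
ee_pos: [0.5701, -0.2044, 0.1876]
orientation: [0.664, 0.747, 0.015, 0.014]
contact_force: [-0.3, 0.1, -2.8]
grip_width: 0.0618
```

```bash
python3 off.py .5704 -.205 .19;  python3 - <<'E'
from h import *
s=ctrl.get_state()
p,d=ctrl.camera("wrist");np.savez("w15.npz",p=p,d=d,pos=s["ee_pos"],q=s["orientation"]);cv2.imwrite("pics/w15.png",p[:,:,::-1])
p,d=ctrl.camera("top");np.savez("t15.npz",p=p,d=d);cv2.imwrite("pics/t15.png",cv2.resize(p[150:260,220:430,::-1],None,fx=3.5,fy=3.5,interpolation=2))
p,d=ctrl.camera("scene");np.savez("s15.npz",p=p,d=d);cv2.imwrite("pics/s15.png",cv2.resize(p[60:240,180:430,::-1],None,fx=3,fy=3,interpolation=2))
E
```

```text
16.85 [ 0.5701 -0.2044  0.1876] tool off cm [-0.0647  0.0281 -0.2397] jawyaw 6.714667784979526 tilt [ 0.042   0.0037 -0.9991] j [-0.4449  0.3153  0.8913  1.695  -0.2817  1.2195  0.6284] F [-0.3428  0.1143 -2.7902] w 0.061832375694448216 qd 0.010237346298528351
```

View pics/w15.png

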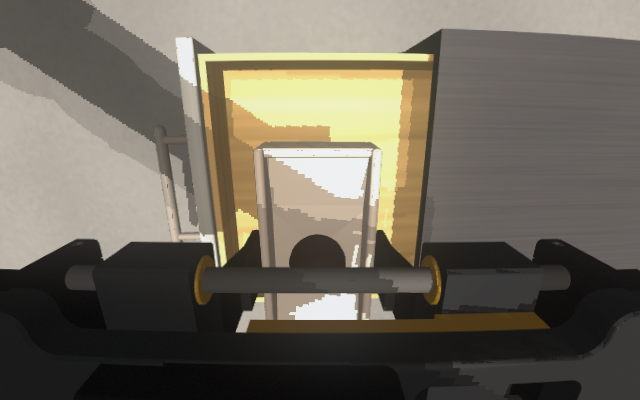

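View pics/s15.png

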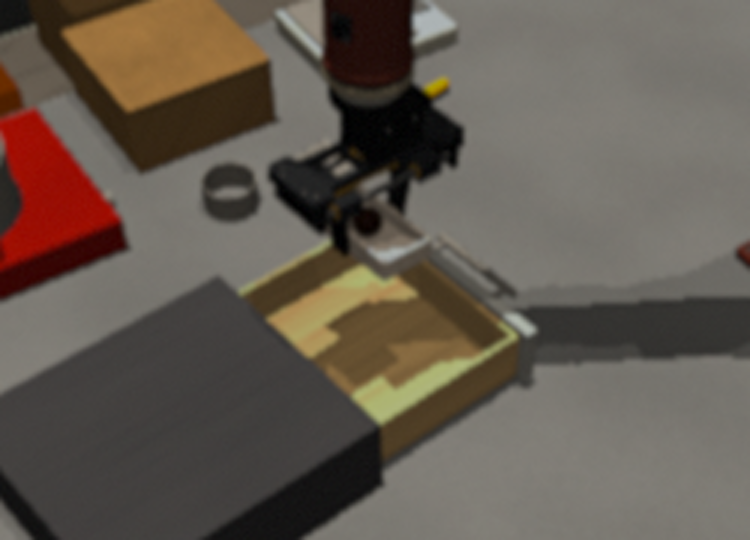

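The dish is crosswise now and the ball is still at (317,258), its middle. I'll check the final angle and level.

```bash
python3 - <<'E'
from ball import *
p,d,s,c=ballw("w15.npz")
z=np.load("w12.npz");R0=R.from_quat(z["q"]).as_matrix();R1=R.from_quat(s["orientation"]).as_matrix()
n=R1@R0.T@[0,0,1];print("n",n,"tilt deg",np.degrees(np.arccos(n[2])))
a=np.radians(4.75);u=R1@R0.T@[np.cos(a),np.sin(a),0];print("dish yaw",np.degrees(np.arctan2(u[1],u[0])))
# drawer yaw from depth image edges
g=cv2.cvtColor(p,cv2.COLOR_RGB2GRAY)
for nm,q,h in (("side wall outer",[(199,53),(433,53)],.078),("side wall inner",[(205,63),(431,63)],.078),("roof",[(443,30),(427,240)],.1),("front outer",[(178,40),(196,200)],.086)):
    P=plane(c,q,h);v=P[1]-P[0];print(nm,P,np.degrees(np.arctan2(v[1],v[0])))
# depth of dish rim plane via wrist
W=depthpts(c,d)
for q in [(300,155),(320,155),(345,155),(262,200),(376,200),(261,170),(375,170)]: print(q,W[q[1],q[0]])
cv2.imwrite("pics/w15c.png",cv2.resize(p[20:260,150:460,::-1],None,fx=2.5,fy=2.5,interpolation=2))
E
```

```text
n [-0.0383 -0.0454  0.9982] tilt deg 3.4052643974258054
dish yaw -83.15574659617482
side wall outer [[ 0.4574 -0.0875  0.078 ]
 [ 0.6604 -0.062   0.078 ]] 7.172217702204632
side wall inner [[ 0.4628 -0.095   0.078 ]
 [ 0.6604 -0.0704  0.078 ]] 7.118361172061661
roof [[ 0.6563 -0.0493  0.1   ]
 [ 0.6836 -0.2308  0.1   ]] -81.44942931622086
front outer [[ 0.4427 -0.0805  0.086 ]
 [ 0.4587 -0.2177  0.086 ]] -83.34276783799976
(300, 155) [ 0.553  -0.1473  0.2103]
(320, 155) [ 0.5626 -0.1462  0.2104]
(345, 155) [ 0.5746 -0.1447  0.2113]
(262, 200) [ 0.5364 -0.1714  0.2117]
(376, 200) [ 0.5933 -0.1652  0.2126]
(261, 170) [ 0.5349 -0.1564  0.2112]
(375, 170) [ 0.5896 -0.1498  0.2145]
```

View pics/w15c.png

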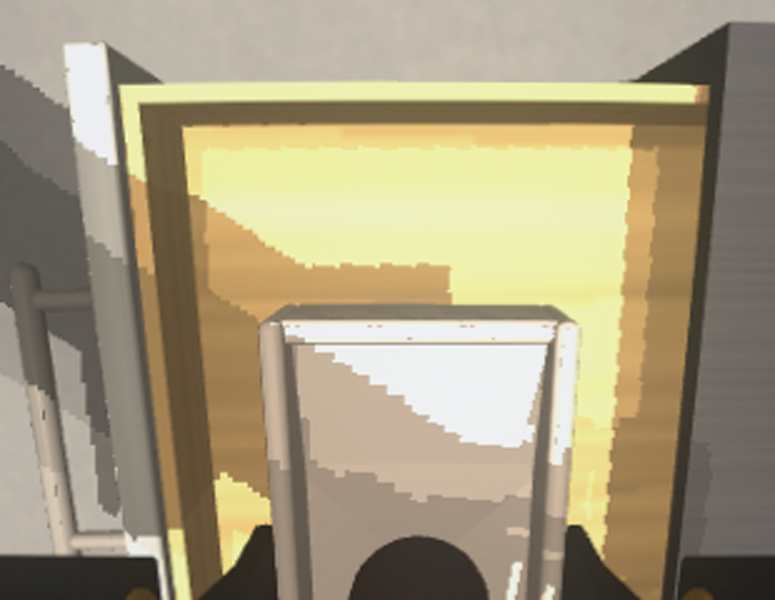

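View pics/t15.png

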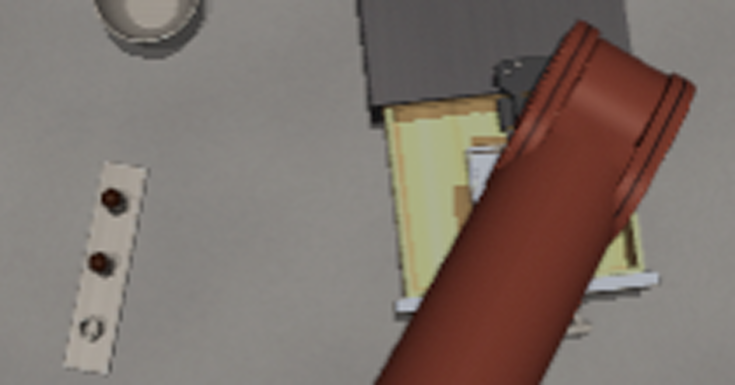

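Yaw is parallel to the drawer front to about 0.3°, but the dish's tilt is about 3.4°. There is ample time, so I'll test whether small lateral moves change the tool tilt in a useful direction.

>>> servo_tool(
  moves=[
    [120,[0.5,0,0],0],
    [120,[0.8,0,0],0],
    [120,[0.5,0,0],0],
    [120,[0,0,0],0],
    [120,[0,0,0],0],
  ],
)

```text
time_s: 17.5
ee_pos: [0.5678, -0.1844, 0.1876]
orientation: [0.663, 0.748, 0.016, 0.014]
contact_force: [-0.3, -0.4, -2.3]
grip_width: 0.0622
```

```bash
python3 off.py .5704 -.205 .19
```

```text
17.5 [ 0.5678 -0.1844  0.1876] tool off cm [-2.0804  0.0194 -0.2338] jawyaw 6.93963393267434 tilt [ 0.0422  0.0046 -0.9991] j [-0.4877  0.2905  0.8907  1.7166 -0.2614  1.2121  0.5877] F [-0.2575 -0.4154 -2.3123] w 0.062239677333185105 qd 0.010164712819845611
```

>>> servo_tool(
  moves=[
    [120,[-0.5,0,0],0],
    [120,[-0.8,0,0],0],
    [120,[-0.5,0,0],0],
    [120,[0,0,0],0],
    [120,[0,0,0],0],
  ],
)

```text
time_s: 18.0
ee_pos: [0.57, -0.2053, 0.1877]
orientation: [0.663, 0.748, 0.015, 0.015]
contact_force: [1.2, -0.2, -3.2]
grip_width: 0.0617
```

```bash
python3 off.py .5704 -.205 .19
```

```text
18.0 [ 0.57   -0.2053  0.1877] tool off cm [ 0.0235  0.0551 -0.2254] jawyaw 6.860288632097156 tilt [ 0.0423  0.0036 -0.9991] j [-0.4432  0.3152  0.8911  1.6948 -0.2816  1.2194  0.6324] F [ 1.196  -0.1913 -3.2006] w 0.061689592416605855 qd 0.012731747086956088
```

>>> servo_tool(
  moves=[
    [120,[0,-0.5,0],0],
    [120,[0,-0.8,0],0],
    [120,[0,-0.5,0],0],
    [120,[0,0,0],0],
    [120,[0,0,0],0],
  ],
)

```text
time_s: 18.5
ee_pos: [0.5499, -0.2075, 0.1868]
orientation: [0.664, 0.748, 0.016, 0.014]
contact_force: [-0.2, 0.0, -3.2]
grip_width: 0.062
```

```bash
python3 off.py .5704 -.205 .19
```

```text
18.5 [ 0.5499 -0.2075  0.1868] tool off cm [ 0.0031  2.0761 -0.2338] jawyaw 6.842425674305112 tilt [ 0.042   0.0043 -0.9991] j [-0.4635  0.27    0.9051  1.7393 -0.2491  1.2061  0.6253] F [-0.196   0.0275 -3.1889] w 0.061953293725282105 qd 0.012628076114614034
```

>>> servo_tool(
  moves=[
    [120,[0,0.5,0],0],
    [120,[0,0.8,0],0],
    [120,[0,0.5,0],0],
    [120,[0,0,0],0],
    [120,[0,0,0],0],
  ],
)

```text
time_s: 19.0
ee_pos: [0.5706, -0.2043, 0.1876]
orientation: [0.663, 0.748, 0.016, 0.015]
contact_force: [-0.9, -0.5, -2.1]
grip_width: 0.062
```

```bash
python3 off.py .5704 -.205 .19
```

```text
19.0 [ 0.5706 -0.2043  0.1876] tool off cm [-0.0681 -0.0185 -0.245 ] jawyaw 6.945173416094709 tilt [ 0.0424  0.004  -0.9991] j [-0.4443  0.316   0.8909  1.6944 -0.2827  1.2194  0.6328] F [-0.898  -0.4629 -2.0654] w 0.06195242506028373 qd 0.015898102074562055
```

The tilt doesn't respond usefully, and the pose is back where it was. The dish's yaw is now about −82.9°, against about −82.8° for the drawer front. One last look, then I hand in.

```bash
python3 - <<'E'
from h import *
p,d=ctrl.camera("wrist");cv2.imwrite("pics/w16.png",p[:,:,::-1])
s=ctrl.get_state();print(s["time_s"],s["ee_pos"],abs(s["qd"]).max(),s["grip_width"])
R0=R.from_quat(np.load("w12.npz")["q"]);n=(R.from_quat(s["orientation"])*R0.inv()).apply([0,0,1]);print(np.degrees(np.arccos(n[2])))
p,d=ctrl.camera("scene");cv2.imwrite("pics/s16.png",p[:,:,::-1])
E
```

```text
19.05 [ 0.5706 -0.2042  0.1876] 0.008253839655453584 0.06198333139056581
3.4381792851848254
```

View pics/w16.png

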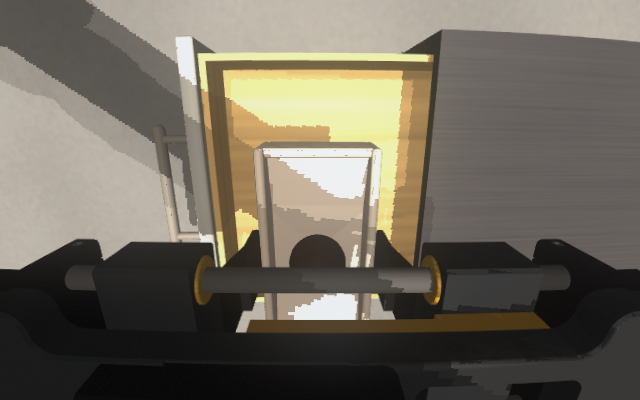

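View pics/s16.png

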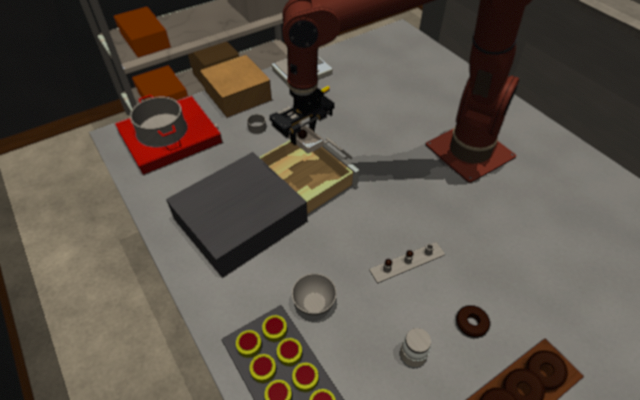

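In the final views the ball is still at the dish's middle (317,258). The dish is held crosswise above the drawer, both small balls are on the stand, and nothing else has moved.

```bash
python3 -c "
from rig import ctrl
print(ctrl.finish_job())"
```

```text
the job is handed in; nothing more can be done
None
```

The job is handed in at about 19 s. The large ball sits in the middle of the dish, and the dish is held still above the cabinet, turned parallel to the drawer front. The one weak point is level: I estimate the dish tilts about 3.4°.

- **What I did:** I picked the ball from its tube and lowered it into the dish until it touched (about 2.6 N), then let go. I then gripped the dish by its long sides (62 mm, 28 N) and lifted it straight up. Its underside was about 85 mm above the cabinet top before I turned it a quarter turn.
- **Good checks:**
  - The dish's long sides were parallel to the drawer front within about 0.5°.
  - The ball showed in the same place in the dish before and after the lift and turn.
  - The arm was still.
  - The small balls and the other objects looked undisturbed in the last views.
- **Not ideal:** The tool axis drifted about 2.4° off vertical during the job, and the turn about that axis tipped the dish. Small test moves before and after the turn, including 20 mm sideways at height, did not correct it. I left it because the ball was still in the middle and the dish's floor rises at 8°.

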